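# Dial open the reagent safe

### The job

Open the reagent safe on the worktop: turn its dial left (anticlockwise from above) to the red mark and stop there a moment, then right to the blue mark and stop there a moment, then gently left again until you feel the lock stop it, without forcing it and without running past a mark. Then let go of the dial, slide the blue hatch fully open by its handle, and leave the things standing around where they are.

Things in the scene. Friction and masses are not known exactly. Their poses are not given: they have to be found in the camera images.
- safe: grey steel reagent safe, fixed, 170 (x) x 330 (y) x 85 mm high; origin at the centre of its underside; x to its back (away from the robot), y to its left, z up. On its top: dial at the right (axis at x 0, y -105 mm), left of it the blue sliding hatch, and left of that a bare top that the hatch slides over between two low rails (11 mm high). When open, its two stored bottles show
- dial (a joint): angle of the black round dial (72 mm across, 11 mm thick), rad, about the vertical; grows when turned left (anticlockwise from above). 0: its white pointer line points to the long white mark on the fixed silver ring, at the back (safe +x); starts within 0.12 of 0. Red mark: +0.419, blue mark: -0.838. Plain drag while turning is 0.03 to 0.1 Nm
- red_mark (a point): the long red mark on the silver ring round the dial, 44.5 mm from the dial's axis, 2nd of 30 equal graduations left of white (24 degrees). The lock takes the pointer within 0.1 rad of it; running more than 0.12 rad past it spoils the combination
- blue_mark (a point): the long blue mark on the ring, 4th graduation right of white (48 degrees), same tolerance. After red and blue, when the dial is turned left again, a sprung finger in the lock drops in and blocks the dial from turning on, somewhere between 0.45 rad left of the blue mark and 0.25 rad left of white: unmarked, different each time, to be felt as rising torque
- dial_bar (a joint): twist of the dial's bar handle against the dial, rad, 0 when let go, positive when the bar is turned farther left than the dial. The bar drives the dial through a torsion spring of 2 Nm/rad, so the twist shows the torque; a twist beyond 0.15 rad (0.3 Nm) either way is forcing the lock
- dial_grip (a point): point on the dial's axis at the height to grip the dial's bar handle. The bar is an upright silver fin 50 mm long, 14 mm thick, 30 mm high, in line with the dial's white pointer: its long axis is this point's x, to be gripped across its y. The point lies 10 mm below the bar's top and 20 mm above the dial's face, 34 mm above the safe's top
- hatch (a joint): how far the blue hatch (136 x 110 x 6 mm) has slid open, m: 0 closed, 0.09 fully open. It slides along the safe's +y, to the left, away from the dial, with about 2 N of drag, and is held shut by the lock until the combination is done
- hatch_grip (a point): point on the hatch's upright black handle fin, 50 mm long (along the safe's x), 14 mm thick (along the safe's y), to be gripped across its thickness. The point lies 12 mm below its top, 21 mm above the hatch plate, 28 mm above the safe's top; when closed 15 mm left of the safe's centre
- masking_tape: roll of tape lying flat, 96 mm across, 25 mm high, origin under its centre; bystander
- screwdriver: orange-handled screwdriver lying in front of the safe, 165 x 25 x 24 mm, origin under its centre; bystander
- packet_box: small open carton with packets, 108 x 62 x 58 mm, origin under its centre; bystander
- bench_timer: white digital timer lying on its back, 62 x 66 x 20 mm, origin under its centre; bystander

How it is judged:
On the way, in this order (a step that is already met when the one before it is completed fails the run):
1. the dial is stopped on the red mark (within 0.1 rad) (value of joint dial between 0.319 and 0.519 rad and velocity of joint dial between -0.15 and 0.15 rad/s), for 0.2 s.
2. the dial is stopped on the blue mark (within 0.1 rad) (value of joint dial between -0.938 and -0.738 rad and velocity of joint dial between -0.15 and 0.15 rad/s), for 0.2 s.
At the end, for the whole second after the job is handed in: The hatch is slid open to within 10 mm of its 90 mm travel, with the dial left held at its stop between the blue and the red mark (joint between -0.5 and 0.3) (value of joint hatch above 0.08 m and value of joint dial between -0.5 and 0.3 rad); the robot touches nothing.
It fails at once if the dial forced: bar twisted more than 0.15 rad (0.3 Nm) against the dial (value of joint dial_bar above 0.15 rad or value of joint dial_bar below -0.15 rad).
It fails at once if the dial run past the red or the blue mark by more than 0.12 rad (value of joint dial above 0.539 rad or value of joint dial below -0.958 rad).
It fails at once if a bystander moved more than 20 mm (distance of any of masking_tape, screwdriver, packet_box, bench_timer from where it was at the start of the episode above 0.02 m).
It also fails if it takes over 51 s, if anything falls off the work surface, if the arm or the gripper's body presses on something with over 40 N, if the wrist force passes 120 N, or if a joint passes its speed limit or range.

### The arm

A 6-joint arm with a two-finger parallel gripper is mounted at the origin on a cart in front of the work surface, level with it; the furniture and walls round the work are solid. World frame = base frame: x ahead of the robot, y to its left, z up, the work surface at z = 0. Lengths are in m, angles in rad, forces in N, time in s.
With the tool pointing down it reaches from about 0.25 to 0.8 m from the base axis. Payload 8.5 kg.
Tool frame: the origin (TCP) lies midway between the tips of the shut fingers; the grasp point (between the pads) lies 19 mm behind it (ctrl.grip_point_offset is the distance from the TCP to the grasp point, in m); z points along the fingers, y is the direction in which the jaws open and shut (so a half turn about z gives the same grasp; the last joint's range is limited). The gripper opens to 85 mm and grips with 20 to 120 N. Pads are 22 mm wide; open, the fingers measure 114 mm over their backs; the gripper's body (76 mm by 85 mm) begins 54 mm behind the grasp point. The pads swing forward as they close: fully open they stand 13 mm farther back than shut.
Start: joints at [0, 0.238, -0.013, 1.319, 0, 1.571], TCP at [0.525, -0, 0.231] pointing down, gripper open.
Joint ranges: [-2.66, 2.66], [-1.03, 1.9], [-1.14, 1.46], [-1.82, 2.27], [-1.45, 1.34], [-3.14, 3.14]. Speed limits (rad/s): [2.22, 2.22, 2.79, 3.14, 3.14, 3.14].

### API

Orientations are given as a unit quaternion [w, x, y, z].
In Python, from plant import telemetry, vision, workorder, spotter, ctrl gives the robot as it stands.
- The arm moves only by the tool play_rows, never from a script. Its argument "targets" is a list of rows, each a list of 3 entries, a list of its own where there are three numbers: the shift along the tool's x, y, z in mm, then the turn, a rotation vector about the tool's x, y, z in degrees, then the opening, from 0 (shut) to 1 (fully open). In form: [[[dx, dy, dz], [wx, wy, wz], claw], ...]. A call has 1 to 8 rows; each row is the pose to reach, as a shift and turn from the pose commanded when the call began, along the tool's axes at that moment; what a row does not reach only later rows make up. A row lasts 1/8 s, in which the tool goes at most 62.5 mm and 10.7 degrees, less where a joint would pass 70% of its speed; a pose out of reach is approached as far as the arm can. A call with a gripper value outside its range is refused whole. The fingers move at their own pace and stop on an object; "grip_force" is the grip in N (left out, the last holds). Time passes only in rows, so rows that repeat a pose let the fingers close. It gives the time, the measured TCP pose, the force and the opening at its end, in the units of the state.
- telemetry.state(): the state, without advancing time (a new reading comes with each control period).
- vision.snapshot(name): name is "scene" or "side" or "wrist"; returns a dict with "frame" (400x640x3 uint8, blue, green, red), "mtx" (3x3 intrinsics, pixels), "view" (4x4, takes a point from world to camera coordinates). Camera axes: x right, y up, looking along -z (the intrinsics and any distortion apply to the point x, -y, -z); pixel columns grow to the right and rows downward; lengths in m; the calibration is good to about 2 mm. A picture is of the moment at which its call begins. There is no depth.
- workorder.hand_in(): hands the job in, once; it reports no verdict.
Trained networks look in the newest picture that a camera, given by its name, has taken for a name from the list of things; names that differ only in an ending like _2 or _b are one class to them, and where a whole thing is asked for, a point or a joint stands for the part that bears it (a point fixed in the world has none). Each returns a list of dicts, best first, with "conf" (0 to 1); they miss things now and then, are a little off and sometimes report something else, mostly with a low value. They report only what shows in the picture. A call takes as long as a camera call.
- spotter.silhouettes(camera, target): "pixels" (400x640 bool, what is visible of it) and "rect" ([left, top, right, bottom] in pixels, round what is visible of it).
The state is a dict: "time_s": time; "joint_positions": joint angles; "joint_vel": joint speeds; "joint_efforts": joint torques, N m; "ee_pos": TCP position; "tool_rot": TCP orientation; "ft_force": force on the tool from outside, world axes, zero at the start; "torque": the same for the moment, N m; "opening": finger opening in m.
Only numpy, scipy, OpenCV 4.12 (cv2) and the standard library are available. Lean on these libraries where they do the work, as an engineer would, in place of code of your own. Each camera call takes 0.05 s, during which the arm holds its last target.

## Working session

There is one attempt and no reset: what is moved stays moved. The work goes in short steps, Python scripts to look and compute and a tool call to move; the robot and the scene stay as the last step left them, time stands still between calls to the robot, and variables do not carry over. Pictures are saved under pics/ and viewed, and the job is handed in when it is done.

Besides the shell and the picture viewer there is one more tool, called after ">>>" in YAML: its name, and indented under it one key for each argument. play_rows: Moves the arm, as the interface text tells. Its arguments: {"type":"object","properties":{"targets":{"type":"array"},"grip_force":{"type":"number"}},"required":["targets"]}

```bash
mkdir -p pics; ls; python3 - <<'E'
from plant import telemetry, vision, workorder, spotter, ctrl
import cv2
print(telemetry.state(), ctrl.grip_point_offset)
for n in ["scene","side","wrist"]:
    s=vision.snapshot(n); cv2.imwrite(f"pics/{n}0.png",s["frame"]); print(n,s["mtx"].tolist() if hasattr(s["mtx"],'tolist') else s["mtx"],s["view"], s.keys())
E
```

```text
pics
{'time_s': 0.0, 'joint_positions': array([-1.07279511e-05,  2.38823407e-01, -1.42259385e-02,  1.31919116e+00,
       -4.74841296e-06,  1.57075932e+00]), 'joint_vel': array([-0.00052605, -0.00167051,  0.00060171,  0.00049102,  0.00140236,
       -0.00075648]), 'joint_efforts': array([ 1.29771975e-03, -5.38790166e+01,  3.46437156e+01,  1.83730113e-02,
        1.69192181e-04,  6.54446694e-05]), 'ee_pos': array([ 5.24604244e-01, -7.08474179e-06,  2.30666280e-01]), 'tool_rot': array([-5.08929198e-04,  7.07097306e-01,  7.07115888e-01, -5.12262460e-04]), 'ft_force': array([ 0.02051975,  0.23570115, -0.25191044]), 'torque': array([0.00648714, 0.03517595, 0.04375073]), 'opening': 0.08542953308280658} 0.0187
scene [[401.54612503117386, 0.0, 324.49091602020434], [0.0, 401.54612503117386, 200.37155690286508], [0.0, 0.0, 1.0]] [[ 0.46149236 -0.88714302 -0.00143574 -0.29026944]
 [ 0.64666957  0.33528912  0.68512749 -0.38916503]
 [-0.60732468 -0.31710955  0.72842176 -1.17774649]
 [ 0.          0.          0.          1.        ]] dict_keys(['frame', 'mtx', 'view'])
side [[409.7112839393836, 0.0, 322.42574753489], [0.0, 409.7112839393836, 195.03572253800593], [0.0, 0.0, 1.0]] [[ 0.8186502  -0.57427315 -0.00471122 -0.45531924]
 [ 0.35370095  0.49771844  0.79194191 -0.23600579]
 [-0.45244611 -0.64998977  0.61057826 -1.35623478]
 [ 0.          0.          0.          1.        ]] dict_keys(['frame', 'mtx', 'view'])
wrist [[360.27083731965723, 0.0, 314.2084509111028], [0.0, 360.27083731965723, 201.18602719627995], [0.0, 0.0, 1.0]] [[ 9.99998078e-01 -3.81295778e-04 -1.92315960e-03 -5.24167672e-01]
 [-2.02449014e-04  9.55581362e-01 -2.94727366e-01  3.73874338e-02]
 [ 1.95011377e-03  2.94727189e-01  9.55579448e-01 -3.80527354e-01]
 [ 0.00000000e+00  0.00000000e+00  0.00000000e+00  1.00000000e+00]] dict_keys(['frame', 'mtx', 'view'])
```

View pics/scene0.png

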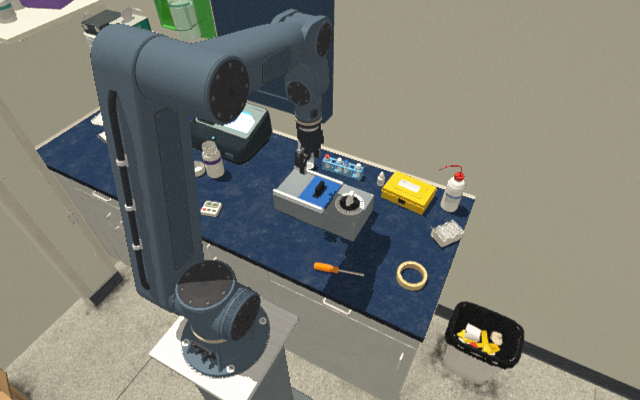

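View pics/side0.png

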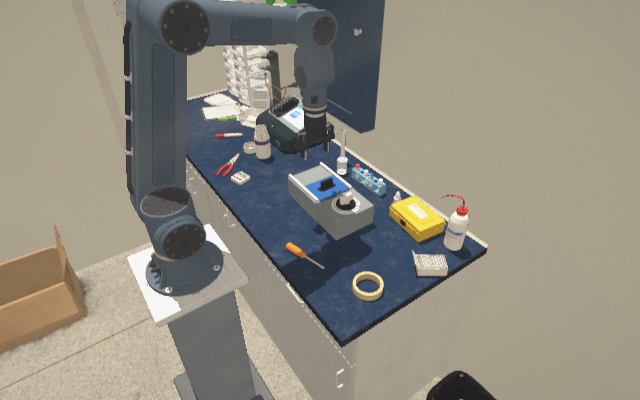

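View pics/wrist0.png

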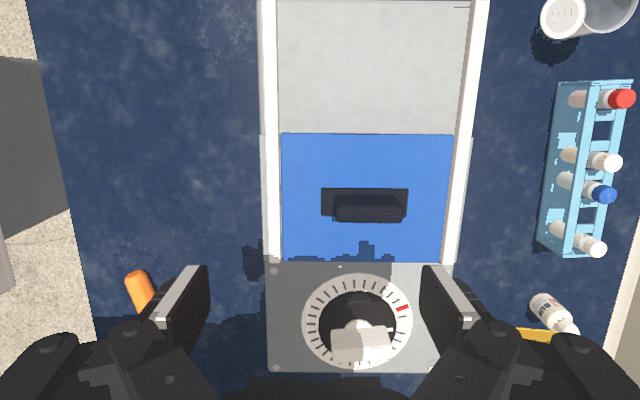

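```bash
cat > h.py <<'E'
import numpy as np, cv2
from plant import telemetry, vision, workorder, spotter, ctrl
def bp(s,px,z):
    M=np.array(s["mtx"]);V=np.array(s["view"]);R=V[:3,:3];t=V[:3,3]
    px=np.atleast_2d(np.array(px,float)); out=[]
    for u,v in px:
        d=np.linalg.inv(M)@[u,v,1]; d=np.array([d[0],-d[1],-d[2]])
        d=R.T@d; c=-R.T@t
        out.append(c+d*(z-c[2])/d[2])
    return np.array(out)
def pj(s,P):
    M=np.array(s["mtx"]);V=np.array(s["view"])
    P=np.atleast_2d(P); c=P@V[:3,:3].T+V[:3,3]; c=c*[1,-1,-1]; q=c@M.T
    return q[:,:2]/q[:,2:]
def tilt(q):
    from scipy.spatial.transform import Rotation as R
    return R.from_quat([q[1],q[2],q[3],q[0]])
E
python3 - <<'E'
from h import *
s=vision.snapshot("wrist")
for n in ["safe","dial","hatch","hatch_grip","red_mark"]:
    r=spotter.silhouettes("wrist",n)
    for a in r[:2]:
        ys,xs=np.nonzero(a["pixels"]); print(n,a["conf"],a["rect"],xs.mean(),ys.mean(),len(xs))
        if n in("hatch","safe"):
            m=cv2.minAreaRect(np.c_[xs,ys].astype(np.float32)); print(m)
f=s["frame"]; cv2.imwrite("pics/w1.png",cv2.resize(f[240:400,240:470],None,fx=3.4,fy=3.4,interpolation=cv2.INTER_CUBIC))
# rails inner/outer lines: print back-projected left corners
print(bp(s,[[265,373],[262,262],[450,262],[452,373]],.085))
E
```

```text
safe 0.67 [256.2, 1.3, 487.2, 374.6] 361.63970737380157 172.83079336317292 73951
((372.5, 186.5), (373.0, 233.0), 90.0)
dial 0.68 [316.7, 290.0, 399.6, 364.4] 358.04148375768216 327.38432835820896 4556
hatch 0.62 [281.7, 135.7, 455.4, 263.4] 363.89213227988836 196.19051899512704 21137
((366.363037109375, 197.50909423828125), (173.9903564453125, 128.5823516845703), 0.6030911803245544)
hatch 0.33 [257.6, 2.0, 491.6, 374.8] 361.6031606315847 172.84038404246675 73846
((372.5, 186.5), (373.0, 233.0), 90.0)
hatch_grip 0.9 [280.8, 135.7, 452.2, 262.0] 363.8684841363102 196.33917743830787 21275
red_mark 0.59 [255.3, 2.0, 491.8, 374.1] 361.6469072514477 172.47942010117038 73737
[[ 0.47594038 -0.18967161  0.085     ]
 [ 0.47818388 -0.0691474   0.085     ]
 [ 0.64443159 -0.06906462  0.085     ]
 [ 0.65971323 -0.1894462   0.085     ]]
```

View pics/w1.png

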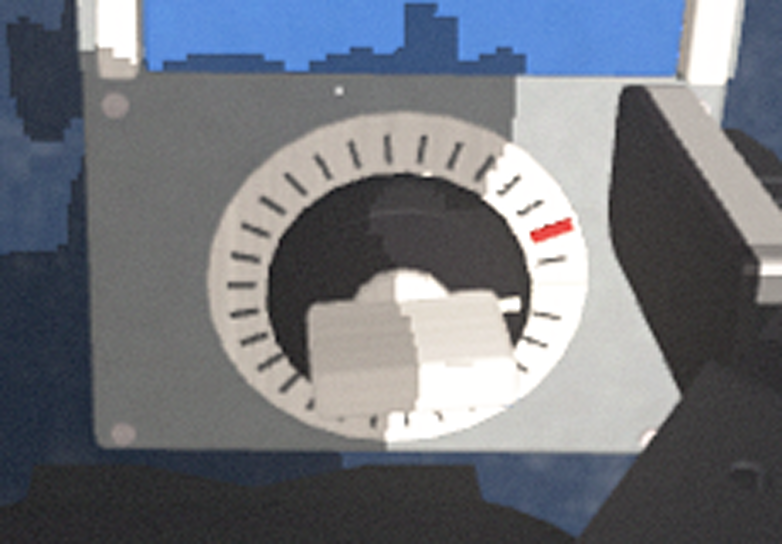

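```bash
python3 - <<'E'
from h import *
s=vision.snapshot("wrist"); f=s["frame"].astype(int)
# ring extents
z=.088
print("ring",bp(s,[[301.2,321.5],[413.2,321.5],[357,272.4],[357,369.7]],z))
print("red",bp(s,[[402.4,308]],z), "pointer tip",bp(s,[[240+512/3.4,240+304/3.4]],.099))
# hatch blue mask
b=((f[...,0]-f[...,2])>80)&(f[...,0]>150)
lab=cv2.connectedComponentsWithStats(b.astype(np.uint8))
k=1+np.argmax(lab[2][1:,4]); m=lab[1]==k
L=[];Rr=[]
for v in range(145,235,3):
    xs=np.nonzero(m[v])[0]; L.append([xs.min()-.5,v]);Rr.append([xs.max()+.5,v])
T=[[u,np.nonzero(m[:,u])[0].min()-.5] for u in range(295,440,3)]
B=[[u,np.nonzero(m[:,u])[0].max()+.5] for u in range(295,440,3)]
for n,q,ax in(("L",L,1),("R",Rr,1),("T",T,0),("B",B,0)):
    P=bp(s,q,.091)[:,:2]; 
    if ax==1: c=np.polyfit(P[:,1],P[:,0],1); print(n,"x=",c, P[[0,-1]])
    else: c=np.polyfit(P[:,0],P[:,1],1); print(n,"y=",c,P[[0,-1]])
# side/scene for dial
for cam in("scene","side"):
    s2=vision.snapshot(cam); cv2.imwrite(f"pics/{cam}z.png",cv2.resize(s2["frame"][140:270,250:410],None,fx=4.5,fy=4.5,interpolation=cv2.INTER_CUBIC))
E
```

```text
ring [[ 0.51268089 -0.12867672  0.088     ]
 [ 0.61642528 -0.12865267  0.088     ]
 [ 0.56262093 -0.07797385  0.088     ]
 [ 0.56626635 -0.18326975  0.088     ]]
red [[ 0.60539077 -0.11425202  0.088     ]] pointer tip [[ 0.59329209 -0.12906436  0.099     ]]
L x= [0.01009359 0.49741748] [[ 0.49756359  0.03504614]
 [ 0.49714148 -0.0383307 ]]
R x= [0.01579083 0.63254092] [[ 0.63327008  0.03501121]
 [ 0.63225223 -0.03833546]]
T y= [-0.01188846  0.05085217] [[0.50988285 0.04473709]
 [0.62185526 0.04316764]]
B y= [-0.0432043  -0.03630886] [[ 0.50819504 -0.06011698]
 [ 0.63178204 -0.05446601]]
```

View pics/scenez.png

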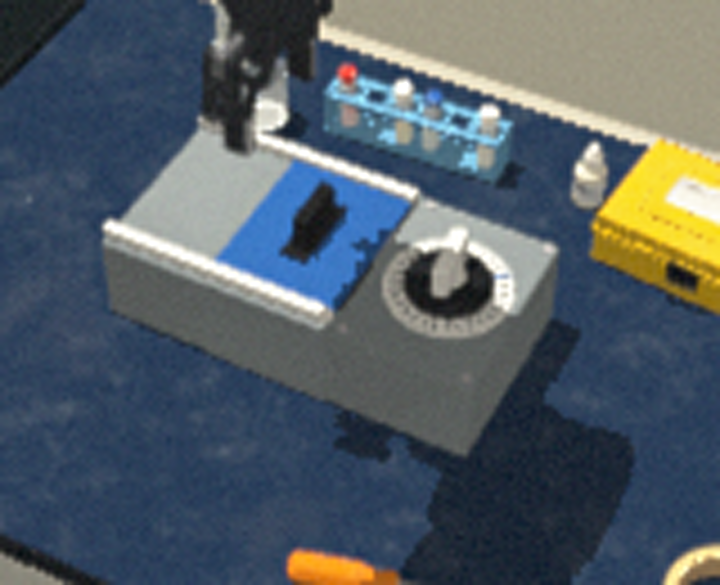

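View pics/sidez.png

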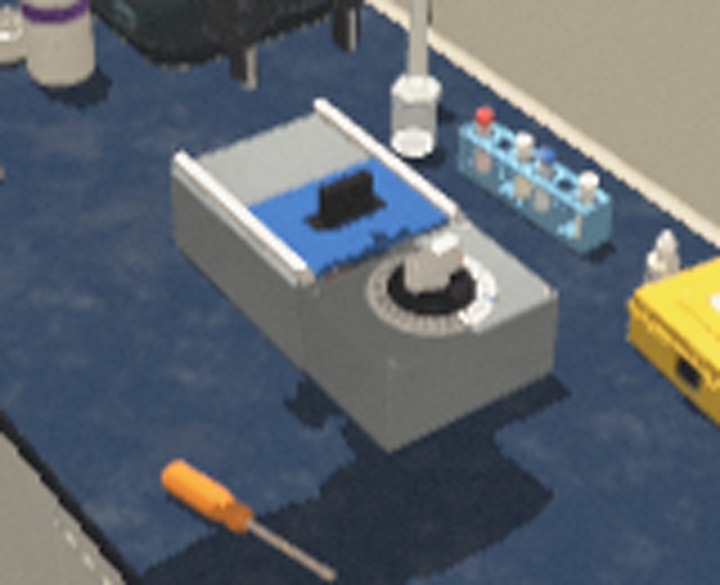

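>>> play_rows:
  targets:
    - [[-30,10,0],[0,0,-10],1]
    - [[-60,20,0],[0,0,-20],1]
    - [[-90,30,0],[0,0,-30],1]
    - [[-110,40,0],[0,0,-40],1]
    - [[-130,40,0],[0,0,-50],1]
    - [[-130,40,0],[0,0,-60],1]
    - [[-130,40,0],[0,0,-70],1]
    - [[-130,40,0],[0,0,-80],1]

```text
time_s: 1.6
ee_pos: [0.5649, -0.1301, 0.2312]
tool_rot: [-0.0, 0.084, 0.996, 0.0]
ft_force: [0.1, 1.1, -0.7]
opening: 0.0854
```

>>> play_rows:
  targets:
    - [[0,0,10],[0,0,-10],1]
    - [[0,0,20],[0,0,-10],1]
    - [[0,0,20],[0,0,-10],1]

```text
time_s: 1.98
ee_pos: [0.5644, -0.1299, 0.2104]
tool_rot: [-0.001, 0.002, 1.0, 0.0]
ft_force: [-0.2, 0.0, 0.1]
opening: 0.0854
```

```bash
python3 - <<'E'
from h import *
s=vision.snapshot("wrist"); st=telemetry.state(); np.save("w2.npy",s,allow_pickle=True)
print(st["ee_pos"],st["tool_rot"],st["joint_positions"],st["torque"],st["ft_force"],tilt(st["tool_rot"]).as_matrix())
cv2.imwrite("pics/w2.png",s["frame"])
E
```

```text
[ 0.56471135 -0.12993076  0.2109134 ] [-4.85168399e-04  1.59119899e-03  9.99998612e-01  9.71201942e-05] [-2.26133557e-01  3.39676945e-01  7.81723727e-02  1.31028098e+00
 -2.66912143e-05 -2.22951145e-01] [ 0.00880907 -0.02587442  0.04264133] [ 0.32994222 -0.01803297 -0.25400432] [[-9.99994465e-01  3.18248779e-03 -9.70026375e-04]
 [ 3.18229931e-03  9.99994917e-01  1.95784118e-04]
 [ 9.70644525e-04  1.92696120e-04 -9.99999510e-01]]
```

View pics/w2.png

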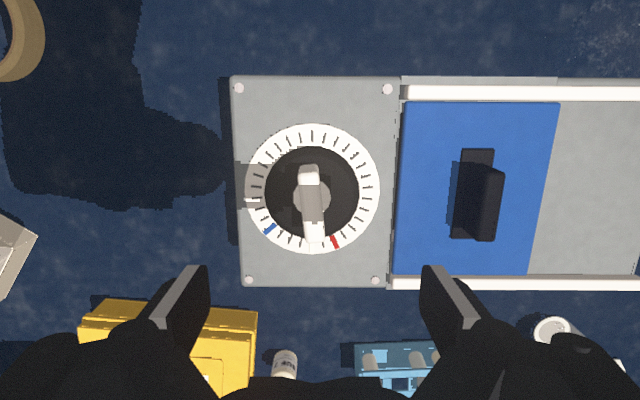

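```bash
python3 - <<'E'
from h import *
s=np.load("w2.npy",allow_pickle=True).item()
cv2.imwrite("pics/w2z.png",cv2.resize(s["frame"][115:265,230:395],None,fx=4.5,fy=4.0,interpolation=cv2.INTER_CUBIC))
cv2.imwrite("pics/w2z.png",cv2.resize(s["frame"][115:265,230:395],None,fx=4,fy=4,interpolation=cv2.INTER_CUBIC))
E
```

```text
(no output)
```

View pics/w2z.png

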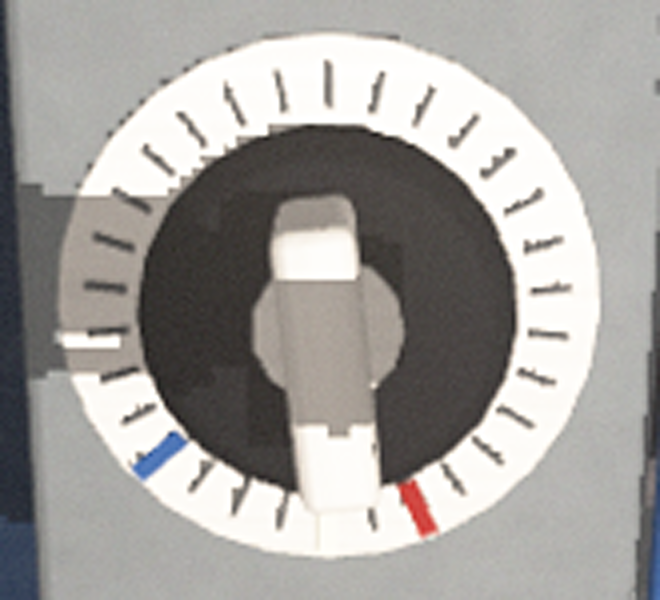

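```bash
python3 - <<'E'
from h import *
s=np.load("w2.npy",allow_pickle=True).item()
z=lambda l:[[230+(a+.5)/4-.5,115+(b+.5)/4-.5] for a,b in l]
P=bp(s,z([(272,235),(357,235),(300,500),(380,500)]),.129); print(P)
a=(P[0]+P[1])/2;b=(P[2]+P[3])/2; print("bar c",(a+b)/2,"ang",np.arctan2(b[1]-a[1],b[0]-a[0]),np.linalg.norm(b-a)); 
for i,j in((0,2),(1,3)): d=P[j]-P[i];print(np.arctan2(d[1],d[0]))
Q=bp(s,z([(60,295),(600,295),(330,33),(330,556)]),.088);print("ring",Q, Q[:2].mean(0),Q[2:].mean(0))
W=bp(s,z([(318,535),(328,82),(404,484),(428,533),(183,437),(137,472)]),.088);print("marks",W)
d=W[0]-W[1];print("white yaw",np.arctan2(d[1],d[0]))
c=np.array([Q[:2].mean(0)[0]*0+Q[2:,0].mean(),Q[:2,1].mean(),0])
for i in range(len(W)): d=W[i]-c; print(np.degrees(np.arctan2(d[1],d[0])),np.hypot(d[0],d[1]))
# safe edges: right rail etc
E=bp(s,[[232,80],[242,285],[390,285],[398,77]],.085);print("plate",E)
E
```

```text
[[ 0.53961798 -0.13935605  0.129     ]
 [ 0.53967822 -0.12583277  0.129     ]
 [ 0.58522665 -0.13544888  0.129     ]
 [ 0.58528969 -0.12197858  0.129     ]]
bar c [ 0.56245314 -0.13065407  0.129     ] ang 0.08487942453338172 0.045774865914670386
0.08545848273280603
0.08430034465350619
ring [[ 0.56029833 -0.18186997  0.088     ]
 [ 0.56076175 -0.07897441  0.088     ]
 [ 0.51157519 -0.13014422  0.088     ]
 [ 0.61497884 -0.13075462  0.088     ]] [ 0.56053004 -0.13042219  0.088     ] [ 0.56327701 -0.13044942  0.088     ]
marks [[ 0.61035346 -0.13313559  0.088     ]
 [ 0.52033639 -0.13056069  0.088     ]
 [ 0.59940466 -0.11597669  0.088     ]
 [ 0.6100202  -0.11106474  0.088     ]
 [ 0.58925511 -0.15947356  0.088     ]
 [ 0.59659914 -0.1688399   0.088     ]]
white yaw -0.028596760106683293
-3.2987696107889937 0.0471545778972106
-179.81520233193731 0.04294084493423461
21.793810153515867 0.03890860413322177
22.49559474841665 0.0505928480521173
-48.19651828383629 0.03897234767520732
-49.0628133866662 0.05085552278227776
plate [[ 0.48189261 -0.18656697  0.085     ]
 [ 0.64493565 -0.18977171  0.085     ]
 [ 0.64553782 -0.06558654  0.085     ]
 [ 0.48037685 -0.06943884  0.085     ]]
```

>>> play_rows:
  targets:
    - [[1,-0.6,20],[0,0,-4.7],1]
    - [[1.4,-0.6,45],[0,0,-4.7],1]
    - [[1.4,-0.6,70],[0,0,-4.7],1]
    - [[1.4,-0.6,90],[0,0,-4.7],1]
    - [[1.4,-0.6,100],[0,0,-4.7],1]
    - [[1.4,-0.6,106],[0,0,-4.7],1]
    - [[1.4,-0.6,106],[0,0,-4.7],1]
    - [[1.4,-0.6,106],[0,0,-4.7],0.6]
  grip_force: 20

```text
time_s: 3.02
ee_pos: [0.564, -0.1307, 0.106]
tool_rot: [0.0, -0.041, 0.999, -0.0]
ft_force: [-0.3, -0.4, -0.1]
opening: 0.0699
```

```bash
python3 - <<'E'
from h import *
s=vision.snapshot("wrist"); st=telemetry.state()
print(st["ee_pos"],tilt(st["tool_rot"]).as_euler('xyz',degrees=True),st["torque"],st["ft_force"],st["opening"])
cv2.imwrite("pics/w3.png",s["frame"])
E
```

```text
[ 0.56395227 -0.13066976  0.10594807] [-1.79982128e+02  5.44658976e-02 -1.75306958e+02] [ 0.02040994 -0.00942602  0.01888389] [-1.13696776 -0.11378672 -0.53020968] 0.06299693219297567
```

View pics/w3.png

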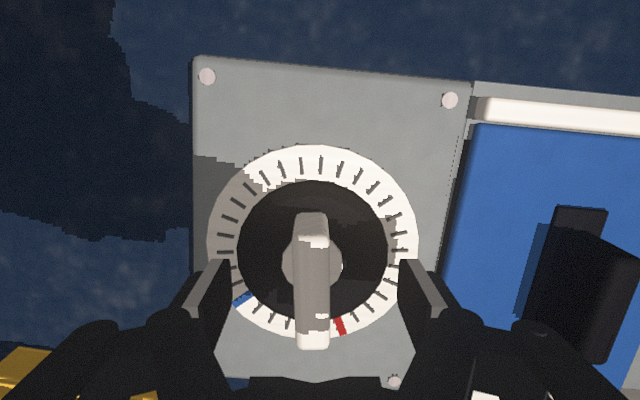

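>>> play_rows:
  targets:
    - [[0,0,0],[0,0,0],0.4]
    - [[0,0,0],[0,0,0],0.25]
    - [[0,0,0],[0,0,0],0.1]
    - [[0,0,0],[0,0,0],0.1]
    - [[0,0,0],[0,0,0],0.1]
    - [[0,0,0],[0,0,0],0.1]
  grip_force: 30

```text
time_s: 3.82
ee_pos: [0.5636, -0.1316, 0.1056]
tool_rot: [0.0, -0.041, 0.999, -0.001]
ft_force: [-0.2, -5.7, 2.1]
opening: 0.0133
```

```bash
cat > st.py <<'E'
from h import *
st=telemetry.state()
print(st["time_s"],st["ee_pos"].round(4),"yaw",round((tilt(st["tool_rot"]).as_euler('xyz',degrees=True)[2]+180+180)%360-180,2),"T",st["torque"].round(3),"F",st["ft_force"].round(2),round(st["opening"],4),"j6",st["joint_positions"][5].round(3))
E
python3 st.py
```

```text
3.825 [ 0.5636 -0.1316  0.1056] yaw 4.66 T [-0.917  0.264 -0.001] F [-0.19 -5.74  2.06] 0.0133 j6 -0.31
```

>>> play_rows:
  targets:
    - [[0,-1,0],[0,0,0],0.1]
    - [[0,-1,0],[0,0,-1],0.1]
    - [[0,-1,0],[0,0,-2],0.1]
    - [[0,-1,0],[0,0,-3.5],0.1]
    - [[0,-1,0],[0,0,-5],0.1]

```text
time_s: 4.45
ee_pos: [0.5636, -0.1317, 0.1056]
tool_rot: [0.0, -0.085, 0.996, -0.0]
ft_force: [-2.0, -2.3, 5.4]
opening: 0.0133
```

```bash
python3 st.py
```

```text
4.45 [ 0.5636 -0.1317  0.1056] yaw 9.78 T [-0.248  0.442 -0.021] F [-2.02 -2.3   5.37] 0.0133 j6 -0.4
```

>>> play_rows:
  targets:
    - [[0,0,0],[0,0,-2],0.1]
    - [[0,0,0],[0,0,-4],0.1]
    - [[0,0,0],[0,0,-6],0.1]
    - [[0,0,0],[0,0,-8],0.1]
    - [[0,0,0],[0,0,-10],0.1]
    - [[0,0,0],[0,0,-12],0.1]

```text
time_s: 5.2
ee_pos: [0.5636, -0.1317, 0.1056]
tool_rot: [0.0, -0.189, 0.982, -0.0]
ft_force: [-1.6, -2.2, 5.9]
opening: 0.0134
```

```bash
python3 st.py; python3 - <<'E'
from h import *
s=vision.snapshot("wrist");cv2.imwrite("pics/w4.png",s["frame"])
cv2.imwrite("pics/w4.png",cv2.resize(s["frame"][120:400,180:440],None,fx=2.1,fy=2.1,interpolation=cv2.INTER_CUBIC))
E
python3 st.py
```

```text
5.2 [ 0.5636 -0.1317  0.1056] yaw 21.79 T [-0.246  0.425 -0.127] F [-1.56 -2.15  5.88] 0.0134 j6 -0.61
5.25 [ 0.5636 -0.1317  0.1056] yaw 21.89 T [-0.241  0.471 -0.05 ] F [-2.19 -1.93  5.5 ] 0.0135 j6 -0.611
```

View pics/w4.png

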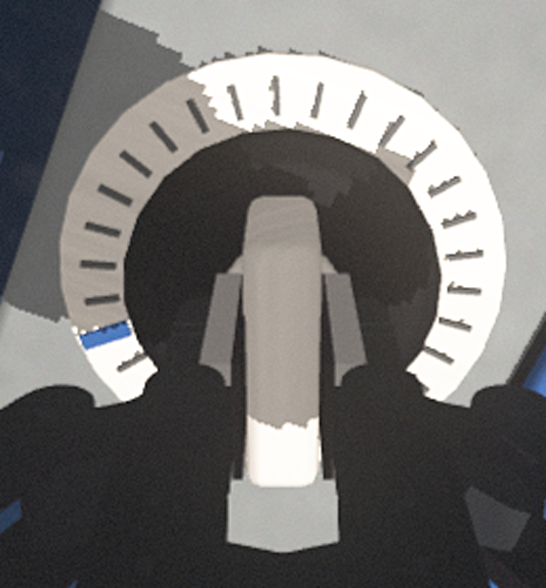

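>>> play_rows:
  targets:
    - [[0,0,0],[0,0,-1.5],0.1]
    - [[0,0,0],[0,0,-3],0.1]
    - [[0,0,0],[0,0,-3.5],0.1]
    - [[0,0,0],[0,0,-3.5],0.1]
    - [[0,0,0],[0,0,-3.5],0.1]

```text
time_s: 5.88
ee_pos: [0.5636, -0.1317, 0.1056]
tool_rot: [0.0, -0.218, 0.976, -0.0]
ft_force: [-2.2, -2.0, 5.2]
opening: 0.0138
```

```bash
python3 st.py; python3 - <<'E'
from h import *
for c in("wrist","scene","side"):
    s=vision.snapshot(c);np.save(c+"5.npy",s,allow_pickle=True)
    f=s["frame"]; f=f[100:400,180:440] if c=="wrist" else f[150:250,290:410]
    cv2.imwrite(f"pics/{c}5.png",cv2.resize(f,None,fx=2 if c=="wrist" else 6,fy=2 if c=="wrist" else 6,interpolation=cv2.INTER_CUBIC))
E
for i in 1 2 3; do python3 st.py; done
```

```text
5.875 [ 0.5636 -0.1317  0.1056] yaw 25.23 T [-0.204  0.519 -0.11 ] F [-2.2  -2.    5.18] 0.0138 j6 -0.67
6.025 [ 0.5636 -0.1317  0.1056] yaw 25.23 T [-0.261  0.487 -0.125] F [-1.81 -1.55  5.27] 0.0134 j6 -0.67
6.025 [ 0.5636 -0.1317  0.1056] yaw 25.23 T [-0.261  0.487 -0.125] F [-1.81 -1.55  5.27] 0.0134 j6 -0.67
6.025 [ 0.5636 -0.1317  0.1056] yaw 25.23 T [-0.261  0.487 -0.125] F [-1.81 -1.55  5.27] 0.0134 j6 -0.67
```

View pics/wrist5.png

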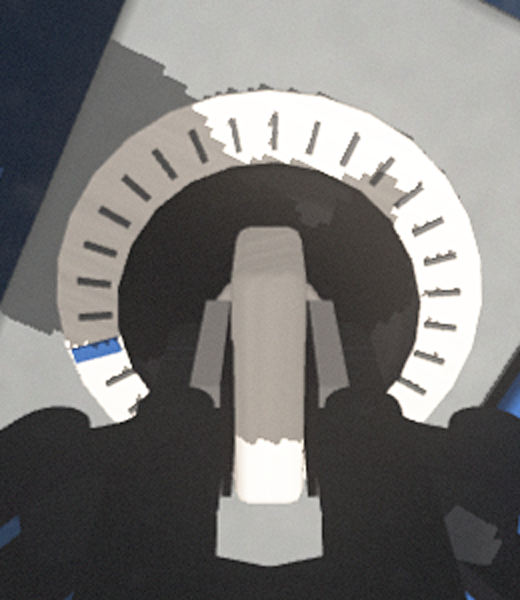

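View pics/scene5.png

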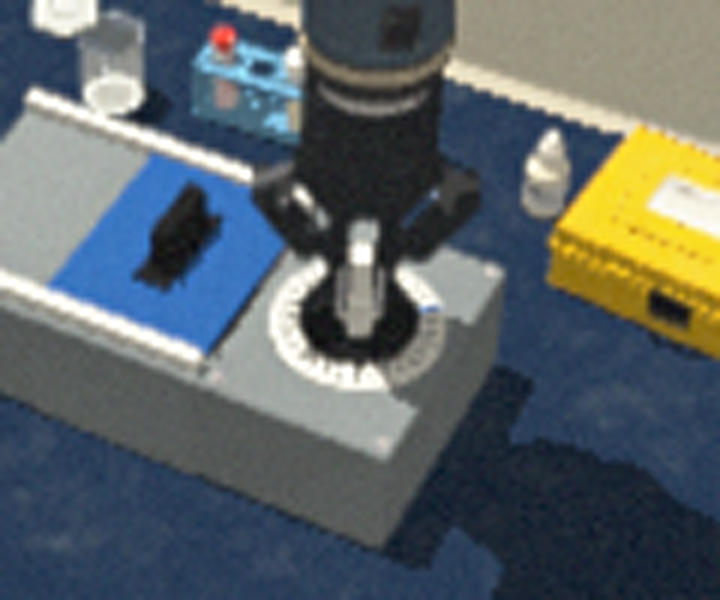

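View pics/side5.png

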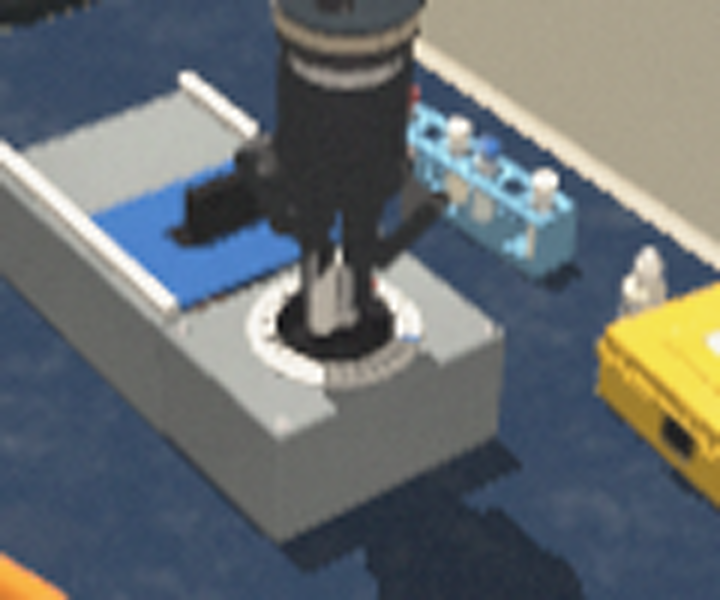

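```bash
python3 - <<'E'
from h import *
s=np.load("wrist5.npy",allow_pickle=True).item()
z=lambda l:[[180+(a+.5)/2-.5,100+(b+.5)/2-.5] for a,b in l]
W=bp(s,z([(97,351),(97,317),(96,282),(97,247),(112,215),(132,186),(163,162),(198,146),(235,136),(275,131),(315,136),(350,149),(383,171),(411,194),(430,226),(440,259),(441,325),(433,357)]),.088)[:,:2]
ks=np.array(list(range(18)));ks[16:]+=1
# fit center,yaw, radius : tick angle = yaw -48deg -12*k
from scipy.optimize import least_squares
def r(p): a=np.radians(-48-12*ks)+p[2]; return (W-np.c_[p[0]+p[3]*np.cos(a),p[1]+p[3]*np.sin(a)]).ravel()
o=least_squares(r,[.563,-.131,0,.0445]);print(o.x,np.degrees(o.x[2]),np.sqrt(np.mean(o.fun**2)))
# bar top in image
P=bp(s,z([(233,270),(306,270),(233,500),(304,500)]),.129);print(P)
a=(P[0]+P[1])/2;b=(P[2]+P[3])/2;d=b-a;print(np.degrees(np.arctan2(d[1],d[0])))
E
```

```text
[ 0.56377109 -0.13079905 -0.01000803  0.04303806] -0.5734180201471432 0.0004209377252890367
[[ 0.5429072  -0.1476731   0.129     ]
 [ 0.53735388 -0.13586635  0.129     ]
 [ 0.58782489 -0.12733331  0.129     ]
 [ 0.58181681 -0.11455104  0.129     ]]
24.987484753061
```

>>> play_rows:
  targets:
    - [[0,0,0],[0,0,0],0.1]
    - [[0,0,0],[0,0,0],0.1]
    - [[0,0,0],[0,0,2],0.1]
    - [[0,0,0],[0,0,5],0.1]
    - [[0,0,0],[0,0,9],0.1]
    - [[0,0,0],[0,0,13],0.1]
    - [[0,0,0],[0,0,17],0.1]
    - [[0,0,0],[0,0,20],0.1]

```text
time_s: 7.02
ee_pos: [0.5636, -0.1317, 0.1056]
tool_rot: [0.0, -0.045, 0.999, -0.0]
ft_force: [-2.4, -2.1, 5.0]
opening: 0.0131
```

```bash
python3 st.py
```

```text
7.025 [ 0.5636 -0.1317  0.1056] yaw 5.12 T [-0.228  0.406 -0.009] F [-2.37 -2.15  5.04] 0.0131 j6 -0.319
```

>>> play_rows:
  targets:
    - [[0,0,0],[0,0,4],0.1]
    - [[0,0,0],[0,0,8],0.1]
    - [[0,0,0],[0,0,12],0.1]
    - [[0,0,0],[0,0,16],0.1]
    - [[0,0,0],[0,0,20],0.1]
    - [[0,0,0],[0,0,24],0.1]
    - [[0,0,0],[0,0,28],0.1]
    - [[0,0,0],[0,0,32],0.1]

```text
time_s: 8.02
ee_pos: [0.5637, -0.1317, 0.1056]
tool_rot: [0.0, 0.232, 0.973, -0.0]
ft_force: [-1.4, -3.1, 4.8]
opening: 0.0135
```

```bash
python3 st.py
```

```text
8.025 [ 0.5637 -0.1317  0.1056] yaw -26.88 T [-0.34   0.333  0.152] F [-1.41 -3.05  4.85] 0.0135 j6 0.24
```

>>> play_rows:
  targets:
    - [[0,0,0],[0,0,3],0.1]
    - [[0,0,0],[0,0,6],0.1]
    - [[0,0,0],[0,0,9],0.1]
    - [[0,0,0],[0,0,12],0.1]
    - [[0,0,0],[0,0,15],0.1]
    - [[0,0,0],[0,0,17],0.1]
    - [[0,0,0],[0,0,18],0.1]
    - [[0,0,0],[0,0,18],0.1]

```text
time_s: 9.02
ee_pos: [0.5637, -0.1317, 0.1056]
tool_rot: [0.0, 0.381, 0.925, -0.0]
ft_force: [-1.2, -2.2, 4.2]
opening: 0.0131
```

```bash
python3 st.py;python3 - <<'E'
from h import *
for c in("wrist","scene"):
    s=vision.snapshot(c);np.save(c+"6.npy",s,allow_pickle=True)
    f=s["frame"]; f=f[100:400,180:440] if c=="wrist" else f[150:250,290:410]
    cv2.imwrite(f"pics/{c}6.png",cv2.resize(f,None,fx=2 if c=="wrist" else 6,fy=2 if c=="wrist" else 6,interpolation=cv2.INTER_CUBIC))
E
python3 st.py
```

```text
9.025 [ 0.5637 -0.1317  0.1056] yaw -44.77 T [-0.297  0.289  0.112] F [-1.2  -2.22  4.16] 0.0131 j6 0.552
9.125 [ 0.5637 -0.1317  0.1056] yaw -44.76 T [-0.33   0.302  0.099] F [-1.53 -1.12  5.11] 0.0134 j6 0.552
```

View pics/wrist6.png

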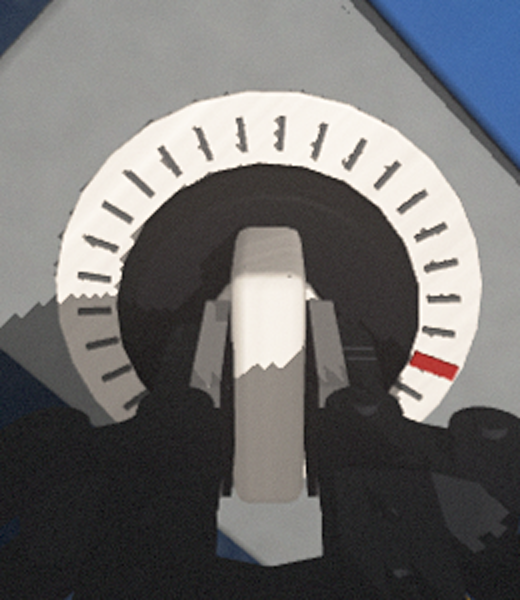

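View pics/scene6.png

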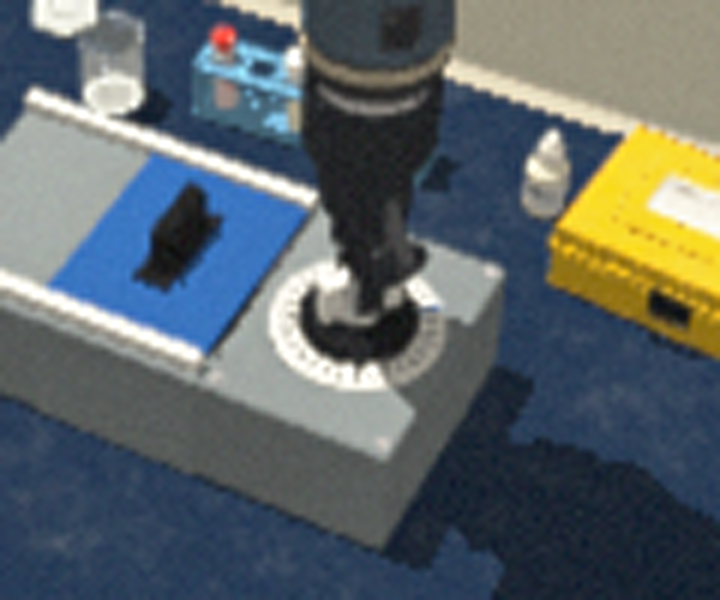

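>>> play_rows:
  targets:
    - [[0,0,0],[0,0,1.5],0.1]
    - [[0,0,0],[0,0,3],0.1]
    - [[0,0,0],[0,0,4.5],0.1]
    - [[0,0,0],[0,0,6],0.1]
    - [[0,0,0],[0,0,6],0.1]
    - [[0,0,0],[0,0,6],0.1]
    - [[0,0,0],[0,0,6],0.1]
    - [[0,0,0],[0,0,6],0.1]

```text
time_s: 10.12
ee_pos: [0.5637, -0.1318, 0.1056]
tool_rot: [0.0, 0.429, 0.903, -0.0]
ft_force: [-2.9, -3.1, 4.7]
opening: 0.0134
```

```bash
python3 - <<'E'
from h import *
for c in("wrist","scene","side"):
    s=vision.snapshot(c);np.save(c+"7.npy",s,allow_pickle=True)
    f=s["frame"]; f=f[100:400,180:440] if c=="wrist" else f[150:250,290:410]
    cv2.imwrite(f"pics/{c}7.png",cv2.resize(f,None,fx=2 if c=="wrist" else 6,fy=2 if c=="wrist" else 6,interpolation=cv2.INTER_CUBIC))
E
python3 st.py
```

```text
10.275 [ 0.5637 -0.1317  0.1056] yaw -50.75 T [-0.345  0.297  0.104] F [-1.9  -1.96  4.63] 0.0133 j6 0.656
```

View pics/wrist7.png

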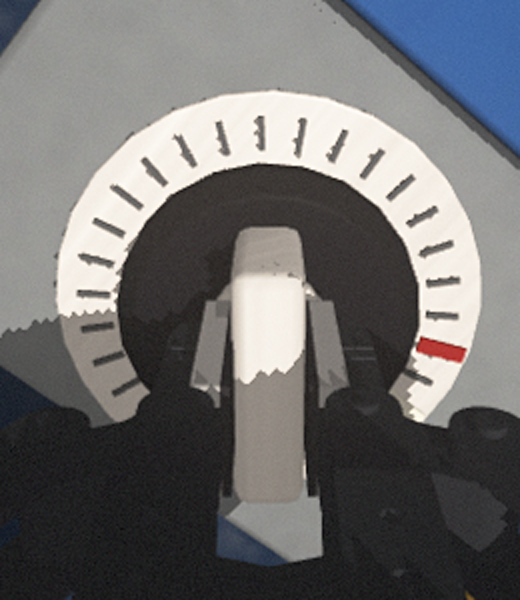

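View pics/side7.png

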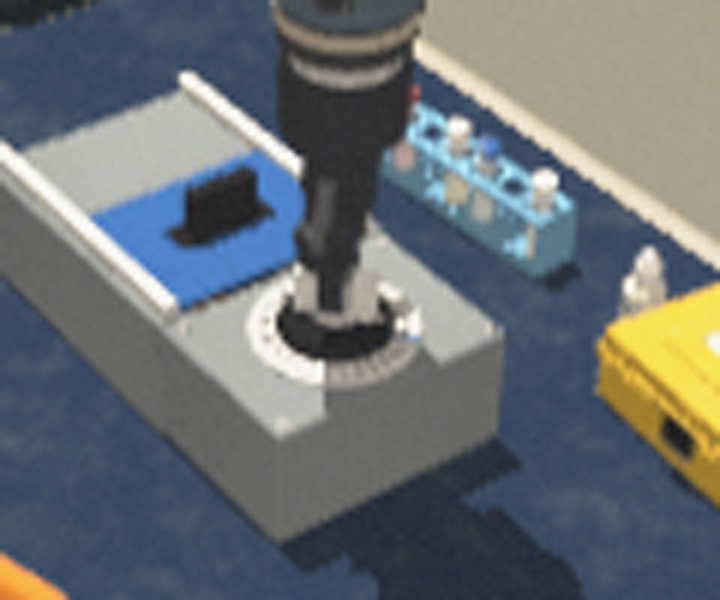

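>>> play_rows:
  targets:
    - [[0,0,0],[0,0,-3],0.1]
    - [[0,0,0],[0,0,-7],0.1]
    - [[0,0,0],[0,0,-11],0.1]
    - [[0,0,0],[0,0,-15],0.1]
    - [[0,0,0],[0,0,-19],0.1]
    - [[0,0,0],[0,0,-22],0.1]
    - [[0,0,0],[0,0,-24],0.1]
    - [[0,0,0],[0,0,-25],0.1]

```text
time_s: 11.28
ee_pos: [0.5637, -0.1317, 0.1056]
tool_rot: [0.0, 0.223, 0.975, -0.0]
ft_force: [-1.5, -1.5, 6.1]
opening: 0.0133
```

```bash
cat >> st.py <<'E'
print("e6",st["joint_efforts"][5].round(3))
E
cat > fb.py <<'E'
from h import *
T=[];E=[]
for i in range(3):
    vision.snapshot("wrist"); st=telemetry.state();T.append(st["torque"][2]);E.append(st["joint_efforts"][5])
print(round(st["time_s"],3),"yaw",round((tilt(st["tool_rot"]).as_euler('xyz',degrees=True)[2]+360)%360-180,2),"Tz",np.round(T,3),np.mean(T).round(3),"e6",np.round(E,3),"F",st["ft_force"].round(1))
E
python3 st.py; python3 fb.py
```

```text
11.275 [ 0.5637 -0.1317  0.1056] yaw -25.72 T [-0.277  0.372 -0.076] F [-1.48 -1.53  6.12] 0.0133 j6 0.22
e6 0.021
11.425 yaw -25.76 Tz [-0.101 -0.042 -0.09 ] -0.078 e6 [-0.004 -0.27  -0.149] F [-3.2 -1.5  5.5]
```

>>> play_rows:
  targets:
    - [[0,0,0],[0,0,-1.5],0.1]
    - [[0,0,0],[0,0,-2.5],0.1]

```text
time_s: 11.68
ee_pos: [0.5637, -0.1317, 0.1056]
tool_rot: [0.0, 0.201, 0.98, -0.0]
ft_force: [-1.4, -2.5, 4.8]
opening: 0.0134
```

```bash
python3 fb.py
```

```text
11.825 yaw -23.27 Tz [-0.125 -0.102 -0.07 ] -0.099 e6 [ 0.009 -0.272 -0.154] F [-1.9 -2.3  5.7]
```

>>> play_rows:
  targets:
    - [[0,0,0],[0,0,-1.5],0.1]
    - [[0,0,0],[0,0,-2.5],0.1]

```text
time_s: 12.08
ee_pos: [0.5637, -0.1317, 0.1056]
tool_rot: [0.0, 0.18, 0.984, -0.0]
ft_force: [-2.2, -2.6, 5.4]
opening: 0.0137
```

```bash
python3 fb.py
```

```text
12.225 yaw -20.77 Tz [-0.112 -0.106 -0.136] -0.118 e6 [ 0.001 -0.28  -0.162] F [-0.8 -1.8  5.8]
```

Slight, within noise; continue in single small steps.

>>> play_rows:
  targets:
    - [[0,0,0],[0,0,-1],0.1]
    - [[0,0,0],[0,0,-2],0.1]

```text
time_s: 12.48
ee_pos: [0.5637, -0.1317, 0.1056]
tool_rot: [0.0, 0.163, 0.987, -0.0]
ft_force: [-2.0, -1.9, 5.7]
opening: 0.0133
```

```bash
python3 fb.py
```

```text
12.625 yaw -18.76 Tz [-0.099 -0.06  -0.005] -0.055 e6 [ 0.013 -0.28  -0.165] F [-2.  -2.6  5.4]
```

>>> play_rows:
  targets:
    - [[0,0,0],[0,0,-1.5],0.1]
    - [[0,0,0],[0,0,-2.5],0.1]

```text
time_s: 12.88
ee_pos: [0.5637, -0.1317, 0.1056]
tool_rot: [0.0, 0.141, 0.99, -0.0]
ft_force: [-2.5, -1.5, 5.1]
opening: 0.0131
```

```bash
python3 fb.py
```

```text
13.025 yaw -16.27 Tz [-0.092 -0.061 -0.088] -0.08 e6 [-0.011 -0.292 -0.174] F [-1.3 -1.3  4.8]
```

>>> play_rows:
  targets:
    - [[0,0,0],[0,0,-1.5],0.1]
    - [[0,0,0],[0,0,-2.5],0.1]

```text
time_s: 13.28
ee_pos: [0.5637, -0.1317, 0.1056]
tool_rot: [0.0, 0.12, 0.993, -0.0]
ft_force: [-3.6, -1.9, 5.6]
opening: 0.013
```

```bash
python3 fb.py
```

```text
13.425 yaw -13.76 Tz [-0.083 -0.093 -0.035] -0.07 e6 [ 0.013 -0.267 -0.15 ] F [-1.  -1.1  4.6]
```

>>> play_rows:
  targets:
    - [[0,0,0],[0,0,-1.5],0.1]
    - [[0,0,0],[0,0,-2.5],0.1]

```text
time_s: 13.68
ee_pos: [0.5637, -0.1317, 0.1056]
tool_rot: [0.0, 0.098, 0.995, -0.0]
ft_force: [-2.4, -1.9, 5.0]
opening: 0.0138
```

```bash
python3 fb.py
```

```text
13.825 yaw -11.26 Tz [-0.101 -0.057 -0.051] -0.07 e6 [ 0.009 -0.272 -0.154] F [-2.8 -2.5  4.9]
```

>>> play_rows:
  targets:
    - [[0,0,0],[0,0,-1.5],0.1]
    - [[0,0,0],[0,0,-2.5],0.1]

```text
time_s: 14.08
ee_pos: [0.5637, -0.1317, 0.1056]
tool_rot: [0.0, 0.076, 0.997, -0.0]
ft_force: [-1.7, -2.0, 5.3]
opening: 0.0134
```

```bash
python3 fb.py
```

```text
14.225 yaw -8.76 Tz [-0.088 -0.06  -0.07 ] -0.072 e6 [ 0.002 -0.279 -0.161] F [-2.  -1.5  5.3]
```

>>> play_rows:
  targets:
    - [[0,0,0],[0,0,-1.5],0.1]
    - [[0,0,0],[0,0,-2.5],0.1]

```text
time_s: 14.48
ee_pos: [0.5637, -0.1317, 0.1056]
tool_rot: [0.0, 0.054, 0.999, -0.0]
ft_force: [-1.2, -1.7, 5.8]
opening: 0.0134
```

```bash
python3 fb.py
```

```text
14.625 yaw -6.27 Tz [-0.058 -0.125 -0.132] -0.105 e6 [-0.009 -0.29  -0.172] F [-1.7 -2.   6. ]
```

>>> play_rows:
  targets:
    - [[0,0,0],[0,0,-1],0.1]
    - [[0,0,0],[0,0,-2],0.1]

```text
time_s: 14.88
ee_pos: [0.5636, -0.1317, 0.1056]
tool_rot: [0.0, 0.037, 0.999, -0.0]
ft_force: [-1.9, -1.1, 5.4]
opening: 0.0133
```

```bash
python3 fb.py
```

```text
15.025 yaw -4.26 Tz [-0.107 -0.089 -0.037] -0.078 e6 [ 0.057 -0.224 -0.108] F [-2.1 -2.1  5.2]
```

>>> play_rows:
  targets:
    - [[0,0,0],[0,0,-1.5],0.1]
    - [[0,0,0],[0,0,-2.5],0.1]

```text
time_s: 15.28
ee_pos: [0.5636, -0.1317, 0.1056]
tool_rot: [0.0, 0.015, 1.0, -0.0]
ft_force: [-2.4, -1.9, 5.2]
opening: 0.0133
```

```bash
python3 fb.py
```

```text
15.425 yaw -1.75 Tz [0.076 0.065 0.096] 0.079 e6 [ 0.175 -0.106  0.011] F [-2.  -1.8  5.1]
```

```bash
python3 - <<'E'
from h import *
s=vision.snapshot("wrist");np.save("wrist8.npy",s,allow_pickle=True)
cv2.imwrite("pics/wrist8.png",cv2.resize(s["frame"][100:400,180:440],None,fx=2,fy=2,interpolation=cv2.INTER_CUBIC))
E
python3 fb.py
```

```text
15.625 yaw -1.76 Tz [0.138 0.08  0.085] 0.101 e6 [0.073 0.076 0.076] F [-1.  -1.2  4.9]
```

View pics/wrist8.png

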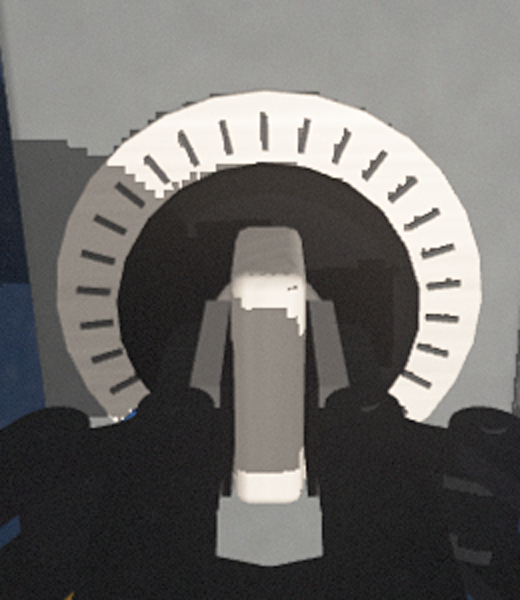

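>>> play_rows:
  targets:
    - [[0,0,0],[0,0,-1],0.1]
    - [[0,0,0],[0,0,-2],0.1]

```text
time_s: 15.88
ee_pos: [0.5636, -0.1317, 0.1056]
tool_rot: [0.0, -0.002, 1.0, -0.0]
ft_force: [-1.9, -2.2, 5.0]
opening: 0.0133
```

```bash
python3 fb.py
```

```text
16.025 yaw 0.25 Tz [0.064 0.015 0.072] 0.05 e6 [ 0.161 -0.132 -0.017] F [-2.9 -1.8  5.7]
```

>>> play_rows:
  targets:
    - [[0,0,0],[0,0,-1],0.1]
    - [[0,0,0],[0,0,-2],0.1]

```text
time_s: 16.27
ee_pos: [0.5636, -0.1317, 0.1056]
tool_rot: [0.0, -0.02, 1.0, -0.0]
ft_force: [-1.7, -0.9, 4.5]
opening: 0.0135
```

```bash
python3 fb.py
```

```text
16.425 yaw 2.24 Tz [-0.061  0.07  -0.018] -0.003 e6 [ 0.111 -0.182 -0.067] F [-2.1 -2.2  5.3]
```

>>> play_rows:
  targets:
    - [[0,0,0],[0,0,-1],0.1]
    - [[0,0,0],[0,0,-2],0.1]

```text
time_s: 16.68
ee_pos: [0.5636, -0.1317, 0.1056]
tool_rot: [0.0, -0.037, 0.999, -0.0]
ft_force: [-1.7, -2.3, 6.3]
opening: 0.0136
```

```bash
python3 fb.py
```

```text
16.825 yaw 4.24 Tz [ 0.01  -0.045 -0.044] -0.027 e6 [ 0.099 -0.195 -0.081] F [-1.5 -1.4  5.4]
```

>>> play_rows:
  targets:
    - [[0,0,0],[0,0,-1],0.1]
    - [[0,0,0],[0,0,-2],0.1]

```text
time_s: 17.08
ee_pos: [0.5637, -0.1317, 0.1056]
tool_rot: [0.0, -0.055, 0.999, -0.0]
ft_force: [-2.0, -1.6, 5.4]
opening: 0.0129
```

```bash
python3 fb.py
```

```text
17.225 yaw 6.24 Tz [-0.028 -0.077 -0.069] -0.058 e6 [ 0.076 -0.217 -0.102] F [-1.7 -2.1  5.9]
```

>>> play_rows:
  targets:
    - [[0,0,0],[0,0,-1],0.1]
    - [[0,0,0],[0,0,-2],0.1]

```text
time_s: 17.48
ee_pos: [0.5637, -0.1317, 0.1056]
tool_rot: [0.0, -0.072, 0.997, -0.0]
ft_force: [-1.7, -1.6, 6.1]
opening: 0.0136
```

```bash
python3 fb.py
```

```text
17.625 yaw 8.23 Tz [-0.08  -0.117 -0.028] -0.075 e6 [ 0.024 -0.268 -0.153] F [-1.4 -1.9  5.6]
```

>>> play_rows:
  targets:
    - [[0,0,0],[0,0,-1],0.1]
    - [[0,0,0],[0,0,-2],0.1]

```text
time_s: 17.88
ee_pos: [0.5636, -0.1317, 0.1056]
tool_rot: [0.0, -0.089, 0.996, -0.0]
ft_force: [-1.8, -0.9, 5.9]
opening: 0.0134
```

```bash
python3 fb.py
```

```text
18.025 yaw 10.23 Tz [-0.152 -0.169 -0.133] -0.152 e6 [-0.029 -0.321 -0.206] F [-1.8 -1.9  5.7]
```

>>> play_rows:
  targets:
    - [[0,0,0],[0,0,-0.7],0.1]
    - [[0,0,0],[0,0,-1.2],0.1]

```text
time_s: 18.27
ee_pos: [0.5636, -0.1317, 0.1056]
tool_rot: [0.0, -0.1, 0.995, -0.0]
ft_force: [-2.0, -1.8, 5.2]
opening: 0.0138
```

```bash
python3 fb.py
```

```text
18.425 yaw 11.42 Tz [-0.213 -0.178 -0.157] -0.183 e6 [-0.125 -0.266 -0.207] F [-2.4 -2.4  5.8]
```

>>> play_rows:
  targets:
    - [[0,0,0],[0,0,2],0.1]
    - [[0,0,0],[0,0,4.5],0.1]
    - [[0,0,0],[0,0,4.5],0.1]

```text
time_s: 18.8
ee_pos: [0.5636, -0.1317, 0.1056]
tool_rot: [0.0, -0.06, 0.998, -0.0]
ft_force: [-1.9, -3.0, 5.4]
opening: 0.0135
```

```bash
python3 fb.py
```

```text
18.95 yaw 6.93 Tz [-0.062 -0.041 -0.065] -0.056 e6 [ 0.036 -0.027 -0.043] F [-2.2 -1.4  5.7]
```

>>> play_rows:
  targets:
    - [[0,0,0],[0,0,0],0.3]
    - [[0,0,0],[0,0,0],0.6]
    - [[0,0,0],[0,0,0],0.8]
    - [[0,0,0],[0,0,0],0.8]
    - [[0,0,-20],[0,0,0],0.9]
    - [[0,0,-50],[0,0,0],0.9]
    - [[0,0,-80],[0,0,4],0.9]
    - [[0,0,-95],[0,0,7.8],0.9]

```text
time_s: 19.95
ee_pos: [0.5642, -0.1317, 0.202]
tool_rot: [0.001, 0.009, 1.0, -0.0]
ft_force: [-0.3, -0.2, -0.2]
opening: 0.0767
```

```bash
python3 st.py; python3 - <<'E'
from h import *
s=vision.snapshot("wrist");np.save("wrist9.npy",s,allow_pickle=True)
cv2.imwrite("pics/wrist9.png",s["frame"])
st=telemetry.state();R=tilt(st["tool_rot"]).as_matrix()
print("to hatch, tool mm",R.T@(np.array([.5656,-.0107,.098])-st["ee_pos"])*1000)
E
```

```text
19.95 [ 0.5642 -0.1317  0.202 ] yaw -1.02 T [ 0.006  0.05  -0.017] F [-0.33 -0.16 -0.2 ] 0.0767 j6 -0.211
e6 -0.87
to hatch, tool mm [  2.0282477  121.18246737 105.28823564]
```

View pics/wrist9.png

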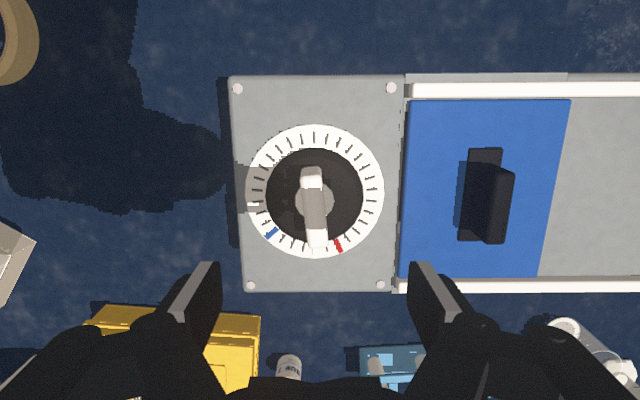

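>>> play_rows:
  targets:
    - [[1,40,0],[0,0,0],1]
    - [[2,90,10],[0,0,0],1]
    - [[2,120,30],[0,0,0],1]
    - [[2,120,50],[0,0,0],1]
    - [[2,120,70],[0,0,0],1]
    - [[2,120,70],[0,0,0],1]

```text
time_s: 20.75
ee_pos: [0.5623, -0.0114, 0.1286]
tool_rot: [-0.002, 0.007, 1.0, 0.0]
ft_force: [-1.4, 0.1, 0.1]
opening: 0.0854
```

```bash
python3 st.py; python3 - <<'E'
from h import *
s=vision.snapshot("wrist");np.save("wrist10.npy",s,allow_pickle=True)
cv2.imwrite("pics/wrist10.png",s["frame"])
st=telemetry.state();R=tilt(st["tool_rot"]).as_matrix()
print("to hatch, tool mm",R.T@(np.array([.5656,-.0107,.098])-st["ee_pos"])*1000)
E
```

```text
20.75 [ 0.5623 -0.0114  0.1286] yaw -0.84 T [ 0.04   0.011 -0.024] F [-1.36  0.1   0.11] 0.0854 j6 -0.006
e6 -0.007
to hatch, tool mm [-2.63330146  0.89346288 31.73528889]
```

View pics/wrist10.png

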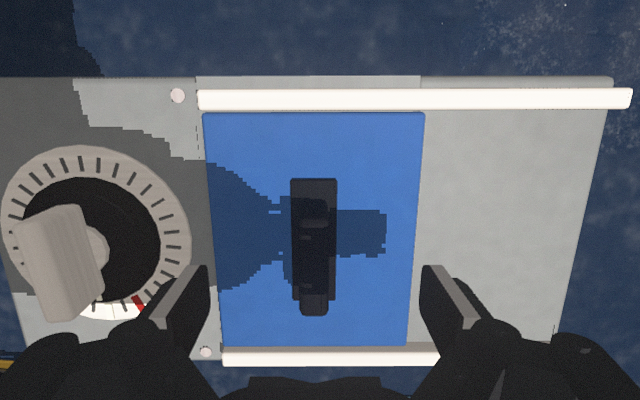

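>>> play_rows:
  targets:
    - [[-1.5,0,15],[0,0,0],1]
    - [[-1.5,0,30],[0,0,0],1]
    - [[-1.5,0,30],[0,0,0],0.6]
    - [[-1.5,0,30],[0,0,0],0.1]
    - [[-1.5,0,30],[0,0,0],0.1]
    - [[-1.5,0,30],[0,0,0],0.1]
    - [[-1.5,0,30],[0,0,0],0.1]
    - [[-1.5,0,30],[0,0,0],0.1]

```text
time_s: 21.8
ee_pos: [0.5653, -0.0116, 0.1007]
tool_rot: [0.0, 0.008, 1.0, -0.0]
ft_force: [-0.9, -0.7, 5.7]
opening: 0.0131
```

```bash
python3 st.py
```

```text
21.8 [ 0.5653 -0.0116  0.1007] yaw -0.89 T [-0.07  0.13  0.17] F [-0.94 -0.72  5.74] 0.0131 j6 -0.005
e6 0.159
```

Gripped; pull gently a little to test that the lock is open.

>>> play_rows:
  targets:
    - [[0,2,0],[0,0,0],0.1]
    - [[0,5,0],[0,0,0],0.1]
    - [[0,8,0],[0,0,0],0.1]

```text
time_s: 22.18
ee_pos: [0.5654, -0.0038, 0.1008]
tool_rot: [0.0, 0.008, 1.0, -0.0]
ft_force: [-1.3, -3.0, 5.2]
opening: 0.0134
```

```bash
python3 st.py
```

```text
22.175 [ 0.5654 -0.0038  0.1008] yaw -0.91 T [-0.323  0.274  0.17 ] F [-1.27 -2.98  5.24] 0.0134 j6 0.009
e6 0.091
```

>>> play_rows:
  targets:
    - [[0,10,0],[0,0,0],0.1]
    - [[0,22,0],[0,0,0],0.1]
    - [[0,34,0],[0,0,0],0.1]
    - [[0,46,0],[0,0,0],0.1]
    - [[0,58,0],[0,0,0],0.1]
    - [[0,68,0],[0,0,0],0.1]
    - [[0,76,0],[0,0,0],0.1]
    - [[0,79,0],[0,0,0],0.1]

```text
time_s: 23.18
ee_pos: [0.5663, 0.0757, 0.1008]
tool_rot: [0.0, 0.008, 1.0, -0.0]
ft_force: [-2.6, -0.6, 6.7]
opening: 0.0135
```

```bash
python3 st.py
```

```text
23.175 [0.5663 0.0757 0.1008] yaw -0.88 T [-0.274  0.434  0.085] F [-2.58 -0.58  6.71] 0.0135 j6 0.148
e6 0.13
```

>>> play_rows:
  targets:
    - [[0,1,0],[0,0,0],0.1]
    - [[0,2,0],[0,0,0],0.1]
    - [[0,2.5,0],[0,0,0],0.1]

```text
time_s: 23.55
ee_pos: [0.5663, 0.0778, 0.1007]
tool_rot: [0.0, 0.008, 1.0, -0.0]
ft_force: [-1.1, -1.2, 7.4]
opening: 0.0136
```

```bash
python3 st.py
```

```text
23.55 [0.5663 0.0778 0.1007] yaw -0.9 T [-0.207  0.459  0.145] F [-1.07 -1.21  7.4 ] 0.0136 j6 0.152
e6 0.166
```

>>> play_rows:
  targets:
    - [[0,0,0],[0,0,0],0.4]
    - [[0,0,0],[0,0,0],0.8]
    - [[0,0,0],[0,0,0],1]
    - [[0,0,0],[0,0,0],1]
    - [[0,0,-20],[0,0,0],1]
    - [[0,0,-50],[0,0,0],1]
    - [[0,-20,-90],[0,0,0],1]
    - [[0,-40,-120],[0,0,0],1]

```text
time_s: 24.55
ee_pos: [0.566, 0.0376, 0.2219]
tool_rot: [0.0, 0.008, 1.0, 0.0]
ft_force: [-0.3, 0.1, -0.5]
opening: 0.0854
```

```bash
python3 st.py; python3 - <<'E'
from h import *
for c in("wrist","scene"):
    s=vision.snapshot(c); cv2.imwrite(f"pics/{c}11.png",s["frame"])
    if c=="wrist":
        f=s["frame"].astype(int);b=((f[...,0]-f[...,2])>80)&(f[...,0]>150)
        lab=cv2.connectedComponentsWithStats(b.astype(np.uint8));k=1+np.argmax(lab[2][1:,4]);x,y,w,h,_=lab[2][k]
        print(x,y,w,h,bp(s,[[x,y+h/2],[x+w,y+h/2]],.091))
E
```

```text
24.55 [0.566  0.0376 0.2219] yaw -0.86 T [-0.019 -0.06   0.026] F [-0.3   0.09 -0.51] 0.0854 j6 0.081
e6 0.473
295 100 148 167 [[0.56055055 0.02365755 0.091     ]
 [0.56236413 0.13961435 0.091     ]]
```

View pics/wrist11.png

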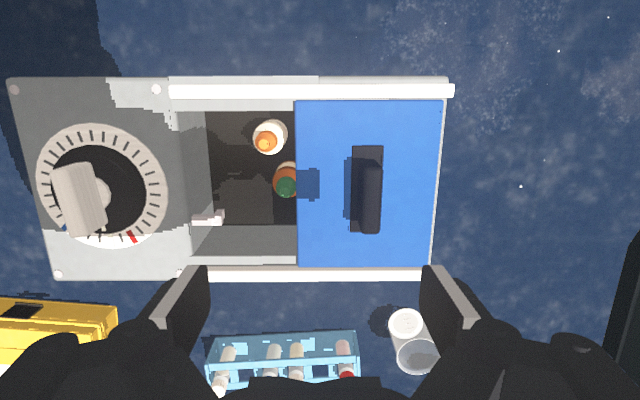

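View pics/scene11.png

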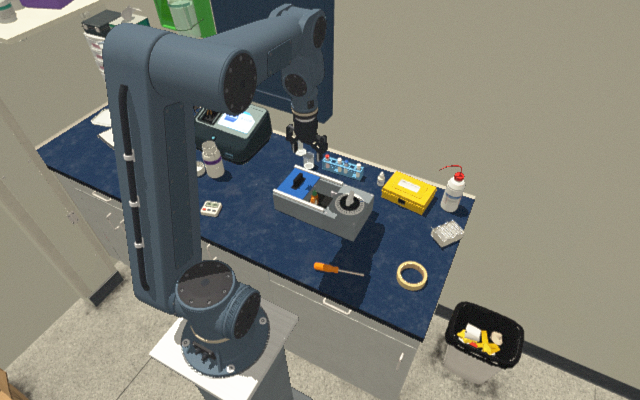

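```bash
python3 -c "
from plant import workorder
print(workorder.hand_in())"
```

```text
the job is handed in; nothing more can be done
None
```

The safe is open and the job is handed in at about 25 s of the 51 s allowed. No verdict was reported.

- **Dial:** I held it at red (estimated 23–24° against 24°) and at blue (about −47.5° against −48°). I then turned it left in small steps until the torque reached about 0.18 Nm. Drag had been about 0.08 Nm and the forcing limit is 0.3 Nm. I eased off and let go, with the dial at roughly +0.12 rad.
- **Hatch:** It slid freely with about 3 N of pull. Arm travel gave 89.4 mm. The last wrist picture agrees at about 89.5 mm and shows both bottles.
- **End state:** The gripper is clear with about zero force. In the last scene picture the things standing around look unmoved.

**Less certain points:**
- The gripper hid the pointer, so the dial angles come from the gripper angle, an estimated twist and the ring ticks. My estimates of the safe's yaw disagreed by 1–2°.
- Near the stop, at a gripper angle of about −2°, the torque briefly changed sign before rising. I took this as the lock finger dropping in, and the hatch then slid freely.

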